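# Slide the tub onto the warming plate and switch it on with the stylus

### The arm

A 6-joint arm with a two-finger parallel gripper is mounted at the origin on a cart in front of the work surface, level with it; the furniture and walls round the work are solid. World frame = base frame: x ahead of the robot, y to its left, z up, the work surface at z = 0. Lengths are in m, angles in rad, forces in N, time in s.
With the tool pointing down it reaches from about 0.3 to 0.775 m from the base axis. Payload 14.6 kg.
Tool frame: the origin (TCP) lies on the centre line of the jaws, within the pads' length; the fingertips stand 19 mm ahead of it and the grasp point (between the pads) is the TCP; z points along the fingers, y is the line along which they close (so a half turn about z gives the same grasp; the last joint's range is limited). The gripper opens to 94 mm and grips with 3 to 60 N. Pads are 16 mm wide; open, the fingers measure 119 mm over their backs; the gripper's body (75 mm by 177 mm) begins 78 mm behind the grasp point.
Start: joints at [-1.271, 0.3, 1.521, -0, 1.321, -0.067], TCP at [0.197, -0.513, 0.224] pointing down, gripper open.
Joint ranges: [-3.03, 3.03], [-0.79, 2.21], [0.23, 2.52], [-1.04, 4.18], [0, 3.07], [-2.55, 2.55]. Speed limits (rad/s): [2.22, 2.22, 2.57, 3.14, 3.14, 3.14].

### API

Orientations are given as a unit quaternion [x, y, z, w].
In Python, from station import env, capture, calibration, job_done gives the robot as it stands.
- The arm moves only by the tool jog_arm, never from a script. Its argument "targets" is one flat list of numbers, 5 for each row, row after row: the closure, from 0 (fully open) to 1 (shut), then the shift along the tool's x, y, z scaled (see below), then the turn about the tool's z scaled (see below). A call has 1 to 8 rows; each row is the pose to reach, as a shift and turn from the pose commanded when the call began, along the tool's axes at that moment, turning the shorter way round; what a row does not reach only later rows make up. The controller multiplies each number of a shift by 8 cm and each number of a turn by 2 pi rad. A row lasts 1/12 s, in which the tool goes at most 41.7 mm and 7.16 degrees, less where a joint would pass 70% of its speed; a pose out of reach is approached as far as the arm can. A call with a number of a shift or a turn outside -1 to 1 is refused whole. A call with a gripper value outside its range is refused whole. The fingers move at their own pace and stop on an object; the grip force is fixed at half the most. Time passes only in rows, so rows that repeat a pose let the fingers close. It gives the time, the measured TCP pose, the force, the opening and the grip force at its end, in the units of the state.
- env.sense(): the state, without advancing time (a new reading comes with each control period).
- capture(name): name is "scene" or "top" or "wrist"; returns the picture (400x640x3 uint8, red, green, blue); there is no depth.
- calibration(name): a dict with "fx", "fy", "cx", "cy" (pixels), "R" (3x3) and "t" (3): a world point X has camera coordinates R X + t; the wrist camera has in their place "mount" (4x4, takes a point from camera to tool coordinates, whose origin is the TCP and whose axes are the flange's). Camera axes: x right, y down, z forward; pixel columns grow to the right and rows downward; lengths in m; the calibration is good to about 2 mm. A picture is of the moment at which its call begins: read the wrist's pose just before it. calibration takes no time and is no camera call.
- job_done(): hands the job in; it is judged then, once.
The state is a dict: "t": time; "qpos": joint angles; "joint_velocities": joint speeds; "joint_torque": joint torques, N m; "ee_pos": TCP position; "orientation": TCP orientation; "wrist_force": force on the tool from outside, world axes, zero at the start; "torque": the same for the moment, N m; "finger_gap": finger opening in m; "finger_force": force on a finger pad.
Only numpy, scipy, OpenCV 4.12 (cv2) and the standard library are available. Lean on these libraries where they do the work, as an engineer would, in place of code of your own. Each camera call takes 0.05 s, during which the arm holds its last target. There are 200 camera calls.

### The job

On the two-place warmer, slide the yellow lidded tub along the deck, without lifting it, from the square plate onto the round warming plate so that it stands centred there. Then take the stylus from its stand and use its tip, not the gripper, to switch on the long rocker in front of the round plate by pressing its far end fully down, leaving the other three rockers off. Finally stand the stylus back in its stand and let go, knocking nothing over.

Things in the scene. Friction and masses are not known exactly. Their poses are not given: they have to be found in the camera images.
- warmer: Fixed low grey appliance, 190 (x) x 216 (y) mm, origin under its centre on the worktop, +x away from the robot, +y left. Steel deck 25 mm over the worktop with two places, centres at x +34, y +52 and -52 mm. The deck is a slideway along y, 92 mm wide, open at both ends, between the 50 mm high switch bank (x -95 to -12 mm) in front and a rail 9 mm over the deck behind.
- switch_bank (a point): Centre of the switch bank's flat top, 50 mm over the worktop, axes as the warmer's. Four wells, 21 mm wide and open at the top, hold four black rockers: a pair, in a thin frame, in front of each place. Seen from the robot the left rocker of each pair is long, the right one short. From left to right they lie at y +69, +35, -35 and -69 mm.
- round_plate: Round dark warming plate with bright rings, 86 mm across, flush in the deck (nothing to climb); on the left or the right place of the warmer. Origin at its centre, deck height.
- square_plate: Square resting plate with bright bars, 84 mm, flush in the deck, on the other place; the tub starts on it. Origin at its centre.
- tub_mid (a point): Centre of the yellow lidded tub, half-way up: body 84 mm across (42 mm radius, up to 40 mm over the deck), lid 89 mm across above that, 52 mm tall in all, about 0.25 kg, lid fixed; too wide to grasp. It slides on the deck with 3 to 4 mm play to each wall.
- stylus_grip (a point): Middle of the stylus's black round grip (19 mm across, 90 mm long, ends 47 mm below and 43 mm above this point). Stylus 184 mm long, about 60 g; below the grip a bare 10 mm shaft, 93 mm long, ending in a round tip 140 mm below this point. Own z axis runs up the stylus from the tip to the grip. It stands almost upright in its stand, tip down (may lean up to 0.1 rad).
- stylus_tip (a point): Lower end of the stylus's round tip (10 mm across). Own z axis up the stylus. At rest in the stand it is about 12 mm over the worktop.
- stylus_stand: Fixed stand for the stylus: steel foot 72 mm across, black tube with a funnel mouth; origin at the centre of its underside. Mouth 42 mm across inside at 76 mm over the worktop, narrowing to a 14 mm bore at 60 mm; the bore's floor is 12 mm over the worktop.
- magnifier_lamp: Obstacle: fixed magnifier lamp hanging over the worktop between warmer and stand. Its black head fills, from this origin, x -230 to -80, y +320 to +465, z 0 to +170 mm, that is from 0.40 m over the worktop; from the head its thin arm runs back and to the right, 0.55 m or more over the worktop. Carry the arm past it on the robot's side.
- spray_bottle: Bystander: white trigger spray bottle, 262 mm tall, at the back left; origin under its centre. Must stay standing.
- carton_tall: Bystander: upright carton 60 x 86 x 113 mm at the back; origin under its centre. Must stay standing.
- card_bin: Bystander: small open brown card bin 50 x 60 x 87 mm behind and to the left of the warmer; origin under its centre. Must stay standing.
- rocker_left_long (a joint): Long (60 mm) rocker of the left pair, 17 mm wide: hinged across its middle. 0 = off (far end, away from the robot, raised; near end down), 0.40 rad = on (far end fully down, at its stop). Stays where it is left; about 2 N at 20 mm from the hinge moves it.
- rocker_left_long_far (a point): Long (60 mm) rocker of the left pair: the place to press, on the top face of its far half, 20 mm beyond the hinge; about 45 mm over the worktop when off, sinking about 8 mm to on. The bank's top round it is at 50 mm.
- rocker_left_short (a joint): Short (38 mm) rocker of the left pair, 17 mm wide: hinged across its middle. 0 = off (far end, away from the robot, raised; near end down), 0.40 rad = on (far end fully down, at its stop). Stays where it is left; about 2 N at 20 mm from the hinge moves it.
- rocker_left_short_far (a point): Short (38 mm) rocker of the left pair: the place to press, on the top face of its far half, 9 mm beyond the hinge; about 42 mm over the worktop when off, sinking about 4 mm to on. The bank's top round it is at 50 mm.
- rocker_right_long (a joint): Long (60 mm) rocker of the right pair, 17 mm wide: hinged across its middle. 0 = off (far end, away from the robot, raised; near end down), 0.40 rad = on (far end fully down, at its stop). Stays where it is left; about 2 N at 20 mm from the hinge moves it.
- rocker_right_long_far (a point): Long (60 mm) rocker of the right pair: the place to press, on the top face of its far half, 20 mm beyond the hinge; about 45 mm over the worktop when off, sinking about 8 mm to on. The bank's top round it is at 50 mm.
- rocker_right_short (a joint): Short (38 mm) rocker of the right pair, 17 mm wide: hinged across its middle. 0 = off (far end, away from the robot, raised; near end down), 0.40 rad = on (far end fully down, at its stop). Stays where it is left; about 2 N at 20 mm from the hinge moves it.
- rocker_right_short_far (a point): Short (38 mm) rocker of the right pair: the place to press, on the top face of its far half, 9 mm beyond the hinge; about 42 mm over the worktop when off, sinking about 4 mm to on. The bank's top round it is at 50 mm.

How it is judged:
On the way, in this order (a step that is already met when the one before it is completed fails the run):
1. the tub stands centred on the round plate (horizontal distance between tub_mid and round_plate below 0.015 m), for 0.2 s.
2. the long rocker in front of the round plate is on, the other three are off (((y of round_plate in the frame of warmer above 0 m and value of joint rocker_left_long above 0.33 rad and value of joint each of rocker_left_short, rocker_right_long, rocker_right_short below 0.1 rad) or (y of round_plate in the frame of warmer below 0 m and value of joint rocker_right_long above 0.33 rad and value of joint each of rocker_left_long, rocker_left_short, rocker_right_short below 0.1 rad))), for 0.2 s.
3. the stylus stands in its stand again (horizontal distance between stylus_tip and stylus_stand below 0.012 m and height (world z) of stylus_tip below 0.022 m and angle between stylus_tip's own z axis and vertical below 0.2 rad), for 0.2 s.
At the end, for the whole second after the job is handed in: Tub within 15 mm of the round plate's centre; the long rocker in front of that plate over 0.33 rad (on), the other three below 0.10 rad (off); stylus tip down in the stand's bore (tip within 12 mm of the stand's axis and under 22 mm high, leaning under 0.20 rad) (all of step 3 and horizontal distance between tub_mid and round_plate below 0.015 m and ((y of round_plate in the frame of warmer above 0 m and value of joint rocker_left_long above 0.33 rad and value of joint each of rocker_left_short, rocker_right_long, rocker_right_short below 0.1 rad) or (y of round_plate in the frame of warmer below 0 m and value of joint rocker_right_long above 0.33 rad and value of joint each of rocker_left_long, rocker_left_short, rocker_right_short below 0.1 rad))); the robot touches nothing.
It fails at once if the tub is lifted off the deck (over 8 mm) or tipped (height (world z) of tub_mid above 0.059 m or angle between tub_mid's own z axis and vertical above 0.2 rad).
It fails at once if the gripper or arm touches a rocker (contact force between any of the fingers, the arm and rocker_left_long above 0.5 N or contact force between any of the fingers, the arm and rocker_left_short above 0.5 N or contact force between any of the fingers, the arm and rocker_right_long above 0.5 N or contact force between any of the fingers, the arm and rocker_right_short above 0.5 N).
It fails at once if the spray bottle, the tall carton or the card bin is knocked over (angle between any of spray_bottle, carton_tall, card_bin's own z axis and vertical above 0.6 rad).
It also fails if it takes over 72 s, if anything falls off the work surface, if the arm or the gripper's body presses on something with over 40 N, if the wrist force passes 120 N, or if a joint passes its speed limit or range.

## Working session

There is one attempt and no reset: what is moved stays moved. The work goes in short steps, Python scripts to look and compute and a tool call to move; the robot and the scene stay as the last step left them, time stands still between calls to the robot, and variables do not carry over. Pictures are saved under pics/ and viewed, at most 10 in all, crops included, and the job is handed in when it is done.

Besides the shell and the picture viewer there is one more tool, called after "Emit:" by a JSON object that holds its "op" and its "data", one argument or row to a line. jog_arm: Moves the arm, as the interface text tells. Its arguments: {"type":"object","properties":{"targets":{"type":"array","items":{"type":"number"}}},"required":["targets"]}

```bash
mkdir -p pics; ls; python3 - <<'E'
from station import env,capture,calibration
import cv2,numpy as np
s=env.sense();print({k:np.round(v,3) for k,v in s.items()})
for n in("scene","top","wrist"):
    c=calibration(n);print(n,{k:np.round(v,3).tolist() for k,v in c.items()})
    im=capture(n);cv2.imwrite(f"pics/{n}0.png",im[:,:,::-1])
E
```

```text
pics
{'t': np.float64(0.0), 'qpos': array([-1.271,  0.3  ,  1.522, -0.   ,  1.321, -0.067]), 'joint_velocities': array([-0.   , -0.001, -0.   , -0.   ,  0.001, -0.001]), 'joint_torque': array([ 1.0000e-03, -5.3180e+01, -3.5273e+01,  7.1000e-02,  2.4000e-02,
       -0.0000e+00]), 'ee_pos': array([ 0.197, -0.513,  0.224]), 'orientation': array([ 0.983,  0.182, -0.   , -0.001]), 'wrist_force': array([ 0.049, -0.993, -0.346]), 'torque': array([-0.028,  0.055,  0.042]), 'finger_force': np.float64(0.0), 'finger_gap': np.float64(0.094)}
scene {'fx': 375.515, 'fy': 375.515, 'cx': 320.049, 'cy': 205.539, 'R': [[-0.899, -0.437, -0.022], [-0.219, 0.493, -0.842], [0.379, -0.752, -0.539]], 't': [0.608, 0.281, 1.223]}
top {'fx': 467.333, 'fy': 467.333, 'cx': 324.166, 'cy': 195.921, 'R': [[-0.026, -0.999, -0.022], [-0.991, 0.028, -0.131], [0.132, 0.018, -0.991]], 't': [0.16, 0.64, 1.329]}
wrist {'fx': 332.74, 'fy': 332.74, 'cx': 320.644, 'cy': 201.854, 'mount': [[0.0, -0.966, -0.258, 0.076], [1.0, 0.0, -0.0, 0.0], [0.001, -0.258, 0.966, -0.159], [0.0, 0.0, 0.0, 1.0]]}
```

View pics/scene0.png

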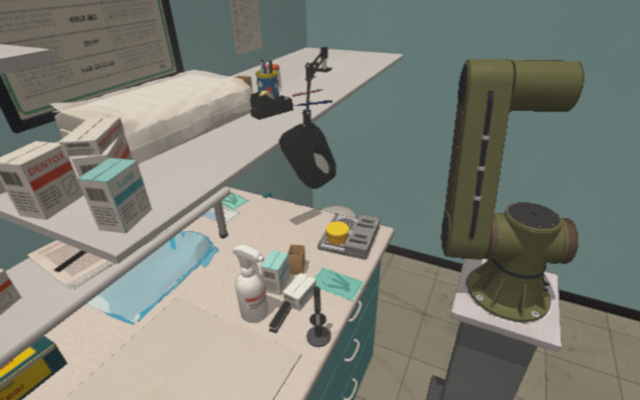

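View pics/top0.png

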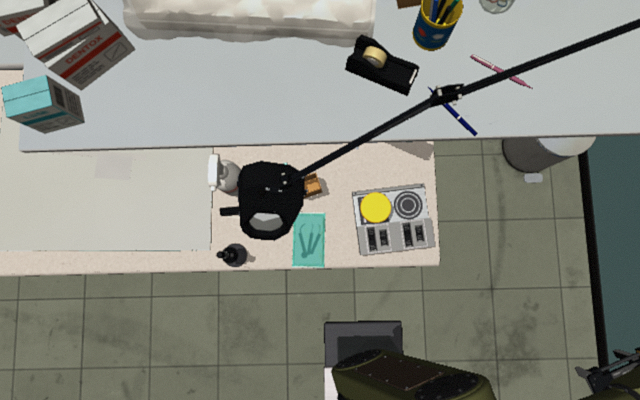

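The scene view shows the yellow tub on the left place of the warmer (338,233). In the top view the tub is at (375,208), the empty round plate at (408,206), the rockers at about (370-425,235), and the stylus at (233,255), to the left of the lamp head at (270,200). So the tub slides right, and the rocker to press is the right-hand long one.

```bash
cat > h.py <<'E'
import numpy as np,cv2
from scipy.spatial.transform import Rotation as Ro
from station import env,capture,calibration
def cam(n,s=None):
    c=calibration(n);K=np.array([[c['fx'],0,c['cx']],[0,c['fy'],c['cy']],[0,0,1]])
    if 'mount' in c:
        M=np.array(c['mount']);s=s or env.sense();T=np.eye(4);T[:3,:3]=Ro.from_quat(s['orientation']).as_matrix();T[:3,3]=s['ee_pos']
        W=np.linalg.inv(T@M);return K,W[:3,:3],W[:3,3]
    return K,np.array(c['R']),np.array(c['t'])
def onplane(C,uv,z):
    K,R,t=C;uv=np.atleast_2d(uv).astype(float);o=-R.T@t
    d=(R.T@np.linalg.inv(K)@np.c_[uv,np.ones(len(uv))].T).T
    return o+d*((z-o[2])/d[:,2])[:,None]
def proj(C,X):
    K,R,t=C;p=(K@(R@np.atleast_2d(X).T+t[:,None])).T;return p[:,:2]/p[:,2:]
def blob(m):
    n,l,st,ce=cv2.connectedComponentsWithStats(m.astype(np.uint8));i=1+np.argmax(st[1:,4]);return l==i,ce[i],st[i]
def toolshift(d,s=None):
    s=s or env.sense();return Ro.from_quat(s['orientation']).inv().apply(d)/0.08
E
python3 - <<'E'
from h import *
im=cv2.imread('pics/top0.png');C=cam('top')
h=cv2.cvtColor(im,cv2.COLOR_BGR2HSV)
m,c,st=blob((abs(h[...,0].astype(int)-27)<6)&(h[...,1]>150)&(h[...,2]>90)&(np.arange(640)[None]<450)&(np.arange(640)[None]>340))
print('tub',c,st,onplane(C,c,.077))
for u,z in(((408,205.5),.025),((352,191),.034),((426,184),.034),((432,247),.05),((360,254),.05),((233,254),.06)):print(u,onplane(C,u,z)[0].round(4))
cv2.imwrite('pics/topc.png',np.hstack([cv2.resize(im[175:265,340:445],None,fx=5,fy=5,interpolation=2),cv2.resize(im[230:275,205:260],(275,450),interpolation=2)[:450]]))
E
```

```text
tub [375.19368132 207.2239011 ] [360 193  31  30 728] [[ 0.60315826 -0.00248684  0.077     ]]
(408, 205.5) [ 0.6111 -0.1042  0.025 ]
(352, 191) [0.6578 0.0601 0.034 ]
(426, 184) [ 0.6724 -0.1588  0.034 ]
(432, 247) [ 0.4869 -0.1629  0.05  ]
(360, 254) [0.4722 0.044  0.05  ]
(233, 254) [0.4815 0.408  0.06  ]
```

View pics/topc.png

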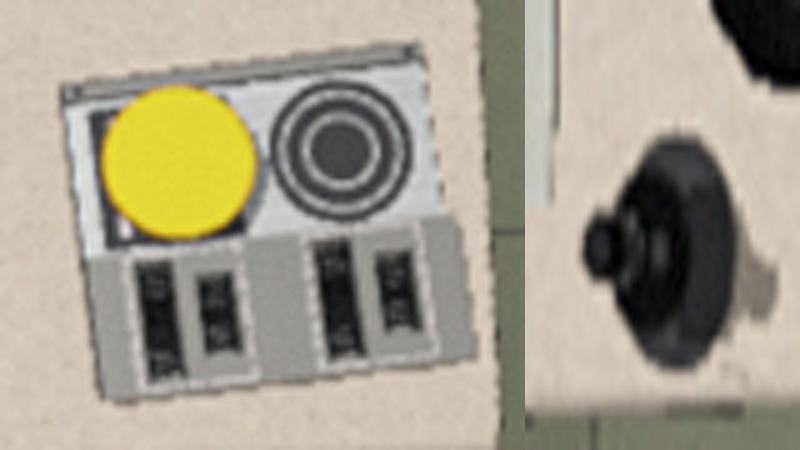

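```bash
python3 - <<'E'
from h import *
from scipy.optimize import least_squares
A=cam('top');B=cam('scene')
for n,u,v in(('lamp',(272,190),(307,158)),('stylustop',(226,253),(317,290)),('mouth',(234,254),(318,319)),('foot',(239,254),(318,336))):
    r=least_squares(lambda X:np.r_[proj(A,X)[0]-u,proj(B,X)[0]-v],[.5,.2,.2]);print(n,r.x.round(3),r.fun.round(1))
for u in((238,200),(303,200),(270,160),(270,240)):print(u,onplane(A,u,.45).round(3))
E
```

```text
lamp [0.598 0.238 0.472] [ 1.   2.1 -3.1 -0.5]
stylustop [0.484 0.403 0.173] [-0.2 -0.5  0.5  0.1]
mouth [0.483 0.405 0.062] [-0.2 -0.5  0.5  0.1]
foot [ 0.484  0.406 -0.011] [-0.3 -0.7  0.7  0.1]
(238, 200) [[0.587 0.313 0.45 ]]
(303, 200) [[0.583 0.179 0.45 ]]
(270, 160) [[0.669 0.246 0.45 ]]
(270, 240) [[0.503 0.248 0.45 ]]
```

Emit:
{"op": "jog_arm", "data": {
  "targets": [0, 0.87, -0.5, 0, 0, 0, 0.87, -0.5, 0, 0, 0, 0.87, -0.5, 0, 0]
}}

```text
t: 0.4
ee_pos: [0.2505, -0.4476, 0.2244]
orientation: [0.983, 0.184, 0.0, -0.001]
wrist_force: [0.0, 0.2, -0.8]
finger_gap: 0.0941
finger_force: 0.0
```

Emit:
{"op": "jog_arm", "data": {
  "targets": [0, 0.87, -0.5, 0, 0, 0, 0.87, -0.5, 0, 0, 0, 0.87, -0.5, 0, 0]
}}

```text
t: 0.65
ee_pos: [0.3011, -0.3853, 0.2245]
orientation: [0.983, 0.184, 0.0, -0.0]
wrist_force: [-1.4, -2.0, -0.6]
finger_gap: 0.0938
finger_force: 0.0
```

Emit:
{"op": "jog_arm", "data": {
  "targets": [0, 0.87, -0.5, 0, 0, 0, 0.87, -0.5, 0, 0, 0, 0.87, -0.5, 0, 0]
}}

```text
t: 0.9
ee_pos: [0.3517, -0.3231, 0.2245]
orientation: [0.983, 0.184, 0.0, -0.0]
wrist_force: [0.1, -0.4, -0.3]
finger_gap: 0.0942
finger_force: 0.0
```

Emit:
{"op": "jog_arm", "data": {
  "targets": [0, 0.87, -0.5, 0, 0, 0, 0.87, -0.5, 0, 0, 0, 0.87, -0.5, 0, 0]
}}

```text
t: 1.15
ee_pos: [0.4022, -0.2608, 0.2244]
orientation: [0.983, 0.184, 0.0, -0.0]
wrist_force: [-0.6, 0.3, -0.2]
finger_gap: 0.0938
finger_force: 0.0
```

Emit:
{"op": "jog_arm", "data": {
  "targets": [0, 0.87, -0.5, 0, 0, 0, 0.87, -0.5, 0, 0, 0, 0.87, -0.5, 0, 0]
}}

```text
t: 1.4
ee_pos: [0.4528, -0.1986, 0.2243]
orientation: [0.983, 0.184, 0.0, -0.0]
wrist_force: [-0.3, -0.8, 0.3]
finger_gap: 0.0937
finger_force: 0.0
```

Emit:
{"op": "jog_arm", "data": {
  "targets": [0, 0.87, -0.5, 0, 0, 0, 0.87, -0.5, 0, 0, 0, 0.87, -0.5, 0, 0]
}}

```text
t: 1.65
ee_pos: [0.5033, -0.1364, 0.2242]
orientation: [0.983, 0.184, 0.0, -0.0]
wrist_force: [-0.7, 0.8, 0.1]
finger_gap: 0.0937
finger_force: 0.0
```

Emit:
{"op": "jog_arm", "data": {
  "targets": [0.5, 0.87, -0.5, 0, -0.204, 0.5, 0.87, -0.5, 0, -0.204, 0.5, 0.87, -0.5, 0, -0.204, 0.5, 0.87, -0.5, 0, -0.204, 0.5, 0.87, -0.5, 0, -0.204, 0.5, 0.87, -0.5, 0, -0.204, 0.5, 0.87, -0.5, 0, -0.204, 0.5, 0.87, -0.5, 0, -0.204]
}}

```text
t: 2.32
ee_pos: [0.5514, -0.0783, 0.2242]
orientation: [0.773, 0.634, -0.0, -0.0]
wrist_force: [-0.7, 1.3, -0.3]
finger_gap: 0.0478
finger_force: 0.0
```

Emit:
{"op": "jog_arm", "data": {
  "targets": [1, 0, 0, 0, -0.044, 1, 0, 0, 0, -0.044, 1, 0, 0, 0, -0.044, 1, 0, 0, 0, -0.044, 1, 0, 0, 0, -0.044]
}}

```text
t: 2.73
ee_pos: [0.5515, -0.078, 0.2243]
orientation: [0.682, 0.732, -0.0, -0.0]
wrist_force: [0.2, 0.0, -0.2]
finger_gap: 0.0168
finger_force: 0.0
```

```bash
python3 - <<'E'
from h import *
s=env.sense();C=cam('wrist',s);im=capture('wrist')[:,:,::-1].copy();cv2.imwrite('pics/w1.png',im);np.save('w1.npy',np.r_[s['ee_pos'],s['orientation']])
print(s['ee_pos'],s['orientation'])
h=cv2.cvtColor(im,cv2.COLOR_BGR2HSV)
m,c,st=blob((abs(h[...,0].astype(int)-26)<6)&(h[...,1]>150)&(h[...,2]>150));print('tub',c,st,onplane(C,c,.077))
E
```

```text
[ 0.55150307 -0.07802304  0.22429512] [ 6.81715987e-01  7.31616901e-01 -1.22718502e-04 -8.84621656e-05]
tub [385.30382901 113.55795961] [ 337   64   98  100 7626] [[6.04281656e-01 5.82400286e-04 7.70000000e-02]]
```

View pics/w1.png

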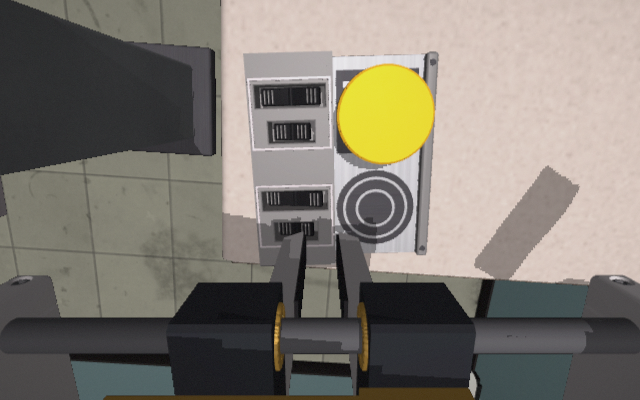

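The wrist view shows the tub (yellow, centre 385,114), the round plate centred at (375,207), the right long rocker at (264-327,199), and the rail from (433,54) to (422,253).

```bash
python3 - <<'E'
from h import *
v=np.load('w1.npy');s=dict(ee_pos=v[:3],orientation=v[3:]);C=cam('wrist',s)
im=cv2.imread('pics/w1.png');g=cv2.cvtColor(im,cv2.COLOR_BGR2GRAY)
sub=(g[160:248,330:418]<110).astype(np.uint8)
cs,_=cv2.findContours(sub,cv2.RETR_EXTERNAL,cv2.CHAIN_APPROX_NONE);k=max(cs,key=cv2.contourArea);e=cv2.fitEllipse(k);print(e)
p=np.array(e[0])+(330,160);print('plate',p,onplane(C,p,.025))
for n,u,z in(('bankFL',(245,54),.05),('bankFR',(262,264),.05),('bankBL',(332,52),.05),('railL',(437,54),.034),('railR',(426,254),.034)):print(n,onplane(C,u,z)[0].round(4))
# wells: dark rects
m=((g<60)[60:240,250:330]).astype(np.uint8)
n,l,st,ce=cv2.connectedComponentsWithStats(cv2.morphologyEx(m,cv2.MORPH_CLOSE,np.ones((5,9))))
for i in range(1,n):
  if st[i,4]>200:
    x,y,w,hh=st[i,:4]; x+=250;y+=60;print((x,y,w,hh),onplane(C,[(x,y+hh/2),(x+w,y+hh/2)],.048).round(4).tolist())
E
```

```text
((41.51895523071289, 49.8591423034668), (68.2429428100586, 90.76068878173828), 49.039058685302734)
plate [371.51895523 209.8591423 ] [[ 0.61119262 -0.10366458  0.025     ]]
bankFL [0.4732 0.0447 0.05  ]
bankFR [ 0.4943 -0.1663  0.05  ]
bankBL [0.5535 0.0521 0.05  ]
railL [0.6557 0.0602 0.034 ]
railR [ 0.6769 -0.1486  0.034 ]
(np.int32(255), np.int32(84), np.int32(70), np.int32(24)) [[0.4828, 0.0083, 0.048], [0.5499, 0.013, 0.048]]
(np.int32(269), np.int32(123), np.int32(46), np.int32(20)) [[0.4973, -0.0257, 0.048], [0.5427, -0.0224, 0.048]]
(np.int32(263), np.int32(191), np.int32(67), np.int32(19)) [[0.4932, -0.0951, 0.048], [0.5628, -0.0902, 0.048]]
(np.int32(275), np.int32(222), np.int32(43), np.int32(18)) [[0.5069, -0.1279, 0.048], [0.5527, -0.1246, 0.048]]
```

Emit:
{"op": "jog_arm", "data": {
  "targets": [1, 0.89, 0.35, 0, -0.004, 1, 0.89, 0.35, 0, -0.004, 1, 0.89, 0.35, 0, -0.004]
}}

```text
t: 3.03
ee_pos: [0.5753, -0.0003, 0.2243]
orientation: [0.671, 0.741, 0.0, -0.0]
wrist_force: [-0.8, 0.1, -0.4]
finger_gap: 0.0005
finger_force: 0.0
```

Emit:
{"op": "jog_arm", "data": {
  "targets": [1, 0.89, 0.35, 0, 0, 1, 0.89, 0.35, 0, 0, 1, 0.89, 0.35, 0, 0, 1, 0.89, 0.35, 0, 0]
}}

```text
t: 3.37
ee_pos: [0.5954, 0.0703, 0.224]
orientation: [0.671, 0.741, -0.0, -0.0]
wrist_force: [0.4, 0.7, 0.1]
finger_gap: 0.0002
finger_force: 0.0
```

Emit:
{"op": "jog_arm", "data": {
  "targets": [1, 0, 0, 1, 0, 1, 0, 0, 1, 0, 1, 0, 0, 1, 0]
}}

```text
t: 3.62
ee_pos: [0.5921, 0.0679, 0.1376]
orientation: [0.672, 0.74, -0.004, -0.004]
wrist_force: [-0.7, 0.6, -1.3]
finger_gap: 0.0005
finger_force: 0.0
```

```bash
python3 - <<'E'
from h import *
s=env.sense();C=cam('wrist',s);im=capture('wrist')[:,:,::-1].copy();cv2.imwrite('pics/w2.png',im)
print(s['ee_pos'],2*np.arctan2(*s['orientation'][[1,0]]))
E
```

```text
[0.59214101 0.06787014 0.13758739] 1.666744634384534
```

View pics/w2.png

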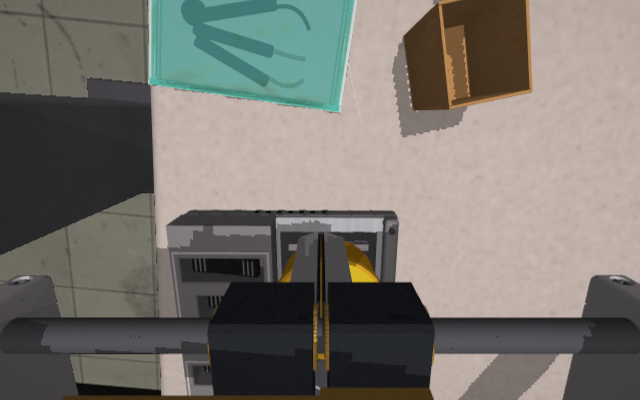

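The closed fingers are just left of the tub (yellow behind the fingers at 330,265), inside the slideway and clear of the card bin.

Emit:
{"op": "jog_arm", "data": {
  "targets": [1, 0, 0.04, 1, 0, 1, 0, 0.04, 1, 0, 1, 0, 0.04, 1, 0, 1, 0, 0.04, 1, 0]
}}

```text
t: 4.0
ee_pos: [0.5989, 0.0691, 0.066]
orientation: [0.672, 0.74, -0.0, -0.0]
wrist_force: [0.3, -0.0, 1.1]
finger_gap: 0.0005
finger_force: 0.0
```

Emit:
{"op": "jog_arm", "data": {
  "targets": [1, 0, 0, 0.12, 0, 1, -0.1, 0, 0.12, 0, 1, -0.2, 0, 0.12, 0, 1, -0.3, 0, 0.12, 0, 1, -0.4, 0, 0.12, 0, 1, -0.5, 0, 0.12, 0, 1, -0.6, 0, 0.12, 0, 1, -0.7, 0, 0.12, 0]
}}

```text
t: 4.67
ee_pos: [0.6041, 0.013, 0.0551]
orientation: [0.672, 0.741, 0.0, 0.0]
wrist_force: [-0.9, 1.4, 1.7]
finger_gap: 0.0
finger_force: 1.2
```

Emit:
{"op": "jog_arm", "data": {
  "targets": [1, -0.12, 0, 0, 0, 1, -0.24, 0, 0, 0, 1, -0.36, 0, 0, 0, 1, -0.46, 0, 0, 0, 1, -0.56, 0, 0, 0, 1, -0.62, 0, 0, 0, 1, -0.67, 0, 0, 0, 1, -0.67, 0, 0, 0]
}}

```text
t: 5.33
ee_pos: [0.6091, -0.0402, 0.0547]
orientation: [0.672, 0.741, -0.0, 0.0]
wrist_force: [0.6, 0.1, 0.1]
finger_gap: 0.0005
finger_force: 0.0
```

```bash
cat > tub.py <<'E'
from h import *
s=env.sense();C=cam('top');im=capture('top')[:,:,::-1].copy();cv2.imwrite('pics/t_%d.png'%(s['t']*100),im)
print(s['ee_pos'],s['wrist_force'])
h=cv2.cvtColor(im,cv2.COLOR_BGR2HSV)
m,c,st=blob((abs(h[...,0].astype(int)-27)<6)&(h[...,1]>150)&(h[...,2]>60)&(np.arange(640)[None]<450)&(np.arange(640)[None]>340))
print('tub',c,st,onplane(C,c,.077))
E
python3 tub.py
```

```text
[ 0.60914898 -0.04024259  0.05470993] [0.55248671 0.06207483 0.13115099]
tub [434.35218509  14.07197943] [421   0  29  28 389] [[ 1.18130295 -0.20300595  0.077     ]]
```

Emit:
{"op": "jog_arm", "data": {
  "targets": [1, -0.05, 0, 0, 0, 1, -0.09, 0, 0, 0, 1, -0.11, 0, 0, 0, 1, -0.11, 0, 0, 0]
}}

```text
t: 5.72
ee_pos: [0.61, -0.0485, 0.0548]
orientation: [0.672, 0.741, -0.0, -0.0]
wrist_force: [-0.3, -0.4, -0.2]
finger_gap: 0.0006
finger_force: 0.0
```

Emit:
{"op": "jog_arm", "data": {
  "targets": [1, 0.3, 0, 0, 0, 1, 0.7, 0, 0, 0, 1, 0.7, 0, -0.4, 0, 1, 0.7, 0, -1, 0, 1, 0.7, 0, -1, 0, 1, 0.7, 0, -1, 0]
}}

```text
t: 6.22
ee_pos: [0.6059, 0.0076, 0.1381]
orientation: [0.672, 0.741, 0.002, 0.002]
wrist_force: [0.1, -0.2, -0.3]
finger_gap: 0.0004
finger_force: 0.0
```

Emit:
{"op": "jog_arm", "data": {
  "targets": [1, -0.5, -0.5, -0.5, 0, 1, -0.5, -0.5, -0.5, 0, 1, -0.5, -0.5, -0.5, 0, 1, -0.5, -0.5, -0.5, 0, 1, -0.5, -0.5, -0.5, 0]
}}

```text
t: 6.63
ee_pos: [0.5685, -0.036, 0.1735]
orientation: [0.672, 0.741, -0.0, -0.001]
wrist_force: [-0.1, 0.1, -0.4]
finger_gap: 0.0005
finger_force: 0.0
```

```bash
python3 - <<'E'
from h import *
s=env.sense();C=cam('wrist',s);im=capture('wrist')[:,:,::-1].copy();cv2.imwrite('pics/w3.png',im)
print(s['ee_pos'],2*np.arctan2(*s['orientation'][[1,0]]))
h=cv2.cvtColor(im,cv2.COLOR_BGR2HSV)
m,c,st=blob((abs(h[...,0].astype(int)-26)<6)&(h[...,1]>150)&(h[...,2]>150));print('tub',c,st,onplane(C,c,.077))
E
```

```text
[ 0.56847324 -0.03601919  0.17346265] 1.6680571677298108
tub [379.18073879 263.71723835] [ 346  241   72   52 2274] [[ 0.62224373 -0.0774783   0.077     ]]
```

View pics/w3.png

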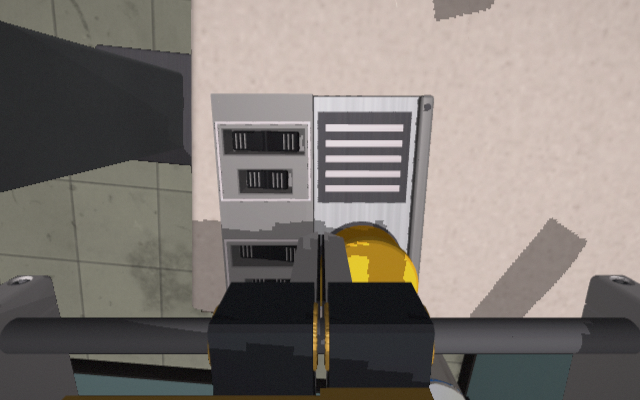

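The square plate is now uncovered (centre 364,157) and the tub is over the right place, but the gripper hides part of it (365,265). I'll look from further right and higher.

Emit:
{"op": "jog_arm", "data": {
  "targets": [1, -0.9, -0.2, -0.64, 0, 1, -0.9, -0.2, -0.64, 0, 1, -0.9, -0.2, -0.64, 0, 1, -0.9, -0.2, -0.64, 0, 1, -0.9, -0.2, -0.64, 0]
}}

```text
t: 7.1
ee_pos: [0.5597, -0.1087, 0.2246]
orientation: [0.672, 0.741, -0.0, -0.001]
wrist_force: [0.3, 0.0, 0.9]
finger_gap: 0.0004
finger_force: 0.0
```

```bash
python3 - <<'E'
from h import *
s=env.sense();C=cam('wrist',s);im=capture('wrist')[:,:,::-1].copy();cv2.imwrite('pics/w4.png',im);np.save('w4.npy',np.r_[s['ee_pos'],s['orientation']])
print(s['ee_pos'],2*np.arctan2(*s['orientation'][[1,0]]))
h=cv2.cvtColor(im,cv2.COLOR_BGR2HSV)
m,c,st=blob((abs(h[...,0].astype(int)-26)<6)&(h[...,1]>150)&(h[...,2]>90));
k=max(cv2.findContours(m.astype(np.uint8),0,1)[0],key=cv2.contourArea);e=cv2.fitEllipse(cv2.convexHull(k));print('tub',c,st,e,onplane(C,e[0],.077))
g=cv2.cvtColor(im,cv2.COLOR_BGR2GRAY)
for a in(0,1):
  pass
X,Y=np.meshgrid(range(640),range(400))
m=(g<85)&(X>225)&(X<430)&(Y<260)
n,l,st,ce=cv2.connectedComponentsWithStats(cv2.morphologyEx(m.astype(np.uint8),cv2.MORPH_CLOSE,np.ones((5,9))))
for i in range(1,n):
  if st[i,4]>200:
    x,y,w,hh=st[i,:4]; print((x,y,w,hh),ce[i].round(1),onplane(C,[(x,y+hh/2),(x+w,y+hh/2),(x+w/2,y+hh/2)],.048).round(4).tolist(),onplane(C,ce[i],.025))
E
```

```text
[ 0.55974038 -0.10867395  0.22458701] 1.6682120091891346
tub [378.79293715 190.81425016] [ 334  147   91   89 6428] ((378.693359375, 190.70159912109375), (89.30348205566406, 91.8542251586914), 73.11361694335938) [[ 0.6144016 -0.0989582  0.077    ]]
(np.int32(400), np.int32(22), np.int32(28), np.int32(141)) [416.7  84.7] [[0.6268, -0.0074, 0.048], [0.6535, -0.0048, 0.048], [0.6402, -0.0061, 0.048]] [[0.64757266 0.00359827 0.025     ]]
(np.int32(250), np.int32(48), np.int32(73), np.int32(25)) [284.3  59.4] [[0.4823, 0.0072, 0.048], [0.5504, 0.0139, 0.048], [0.5164, 0.0105, 0.048]] [[0.51153406 0.01442604 0.025     ]]
(np.int32(263), np.int32(87), np.int32(48), np.int32(23)) [285.   97.3] [[0.4962, -0.0257, 0.048], [0.5423, -0.0212, 0.048], [0.5193, -0.0234, 0.048]] [[ 0.51479245 -0.02172501  0.025     ]]
(np.int32(332), np.int32(144), np.int32(44), np.int32(44)) [346.8 161.8] [[0.5694, -0.0843, 0.048], [0.6138, -0.0799, 0.048], [0.5916, -0.0821, 0.048]] [[ 0.58590676 -0.08160262  0.025     ]]
(np.int32(255), np.int32(160), np.int32(68), np.int32(20)) [286.9 169.6] [[0.4918, -0.096, 0.048], [0.5607, -0.0892, 0.048], [0.5263, -0.0926, 0.048]] [[ 0.52211937 -0.09642711  0.025     ]]
(np.int32(267), np.int32(193), np.int32(45), np.int32(19)) [288.2 202.2] [[0.5059, -0.129, 0.048], [0.5527, -0.1244, 0.048], [0.5293, -0.1267, 0.048]] [[ 0.52620351 -0.13287051  0.025     ]]
(np.int32(294), np.int32(234), np.int32(60), np.int32(26)) [320.9 249. ] [[0.5378, -0.176, 0.048], [0.6025, -0.1697, 0.048], [0.5701, -0.1728, 0.048]] [[ 0.56798547 -0.18521913  0.025     ]]
```

View pics/w4.png

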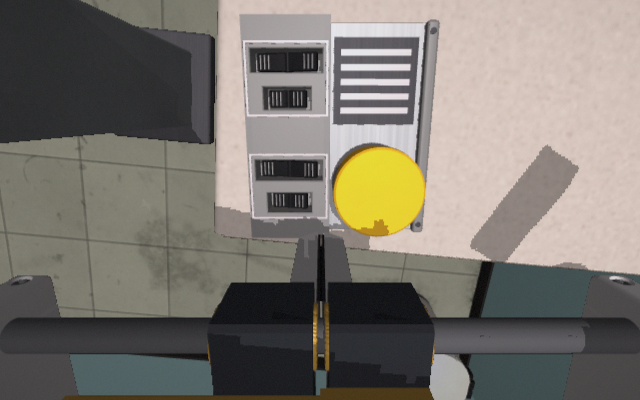

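The tub is centred at (379,191), world (0.614,-0.099), within 3 mm of the round plate. The right long rocker's well is at (255-323,170), and all the rockers still look off. Next I go round the lamp on the robot's side to the stylus.

Emit:
{"op": "jog_arm", "data": {
  "targets": [0.4, 0.48, -1, 0, 0, 0.4, 0.48, -1, 0, 0, 0.4, 0.48, -1, 0, 0]
}}

```text
t: 7.4
ee_pos: [0.4716, -0.0759, 0.2235]
orientation: [0.671, 0.742, -0.001, -0.003]
wrist_force: [0.2, 0.1, 0.4]
finger_gap: 0.0171
finger_force: 0.0
```

Emit:
{"op": "jog_arm", "data": {
  "targets": [0.4, 0.48, -1, 0, 0, 0.4, 0.48, -1, 0, 0, 0.4, 0.48, -1, 0, 0]
}}

```text
t: 7.65
ee_pos: [0.3887, -0.046, 0.2245]
orientation: [0.671, 0.742, -0.001, -0.002]
wrist_force: [-0.8, 0.5, 0.4]
finger_gap: 0.0373
finger_force: 0.0
```

Emit:
{"op": "jog_arm", "data": {
  "targets": [0.4, 0.92, 0.09, 0, 0, 0.4, 0.92, 0.09, 0, 0, 0.4, 0.92, 0.09, 0, 0]
}}

```text
t: 7.9
ee_pos: [0.3926, 0.0297, 0.2255]
orientation: [0.67, 0.742, 0.0, -0.001]
wrist_force: [-0.3, -0.8, -0.4]
finger_gap: 0.0552
finger_force: 0.0
```

Emit:
{"op": "jog_arm", "data": {
  "targets": [0.4, 0.92, 0.09, 0, 0, 0.4, 0.92, 0.09, 0, 0, 0.4, 0.92, 0.09, 0, 0]
}}

```text
t: 8.15
ee_pos: [0.3926, 0.1035, 0.2253]
orientation: [0.67, 0.742, -0.0, -0.001]
wrist_force: [0.5, 0.5, -0.0]
finger_gap: 0.0562
finger_force: 0.0
```

Emit:
{"op": "jog_arm", "data": {
  "targets": [0.4, 0.92, 0.09, 0, 0, 0.4, 0.92, 0.09, 0, 0, 0.4, 0.92, 0.09, 0, 0]
}}

```text
t: 8.4
ee_pos: [0.3926, 0.1771, 0.2252]
orientation: [0.67, 0.742, -0.0, -0.001]
wrist_force: [0.5, 0.9, 0.1]
finger_gap: 0.056
finger_force: 0.0
```

Emit:
{"op": "jog_arm", "data": {
  "targets": [0.4, 0.92, 0.09, 0, 0, 0.4, 0.92, 0.09, 0, 0, 0.4, 0.92, 0.09, 0, 0]
}}

```text
t: 8.65
ee_pos: [0.3926, 0.2508, 0.2251]
orientation: [0.67, 0.742, -0.0, -0.0]
wrist_force: [0.2, -0.8, -0.5]
finger_gap: 0.0561
finger_force: 0.0
```

Emit:
{"op": "jog_arm", "data": {
  "targets": [0.4, 0.92, 0.09, 0, 0, 0.4, 0.92, 0.09, 0, 0, 0.4, 0.92, 0.09, 0, 0, 0.4, 0.92, 0.09, 0, 0, 0.4, 0.92, 0.09, 0, 0]
}}

```text
t: 9.07
ee_pos: [0.3929, 0.3205, 0.2254]
orientation: [0.672, 0.741, -0.001, -0.0]
wrist_force: [-0.1, -0.0, 0.2]
finger_gap: 0.0562
finger_force: 0.0
```

```bash
python3 - <<'E'
from h import *
s=env.sense();im=capture('wrist')[:,:,::-1].copy();cv2.imwrite('pics/w5.png',im);np.save('w5.npy',np.r_[s['ee_pos'],s['orientation']])
print(s['ee_pos'],2*np.arctan2(*s['orientation'][[1,0]]),s['qpos'])
im=capture('top')[:,:,::-1];cv2.imwrite('pics/t5.png',im)
E
```

```text
[0.39291029 0.32048104 0.22535474] 1.669012689794653 [ 6.12071231e-01  2.04173927e-01  1.63857099e+00 -2.11371919e-04
  1.30027823e+00  5.13911498e-01]
```

View pics/w5.png

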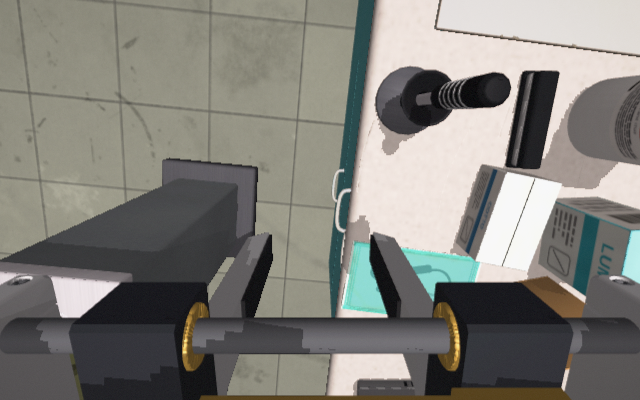

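The stylus stands in its stand: the top of the grip is at (493,89), the lower end of the grip near (440,96), and the foot spans from (376,100) at the left to 135 at the bottom.

```bash
python3 - <<'E'
from h import *
from scipy.optimize import least_squares
v=np.load('w5.npy');s=dict(ee_pos=v[:3],orientation=v[3:]);C=cam('wrist',s)
for n,u,z in(('top',(493,89),.195),('gripbot',(440,96),.105),('mouth',(428,98),.076),('footL',(376,101),.006),('footT',(402,66),.006),('footB',(402,134),.006)):print(n,onplane(C,u,z)[0].round(4))
print('o',-C[1].T@C[2])
im=cv2.imread('pics/w5.png');cv2.imwrite('pics/w5c.png',cv2.resize(im[50:150,360:520],None,fx=5,fy=5,interpolation=2))
E
```

```text
top [0.4775 0.4169 0.195 ]
gripbot [0.4799 0.4177 0.105 ]
mouth [0.4794 0.4173 0.076 ]
footL [0.4448 0.4136 0.006 ]
footT [0.4672 0.4515 0.006 ]
footB [0.4786 0.3815 0.006 ]
o [0.38637691 0.39551236 0.38420784]
```

View pics/w5c.png

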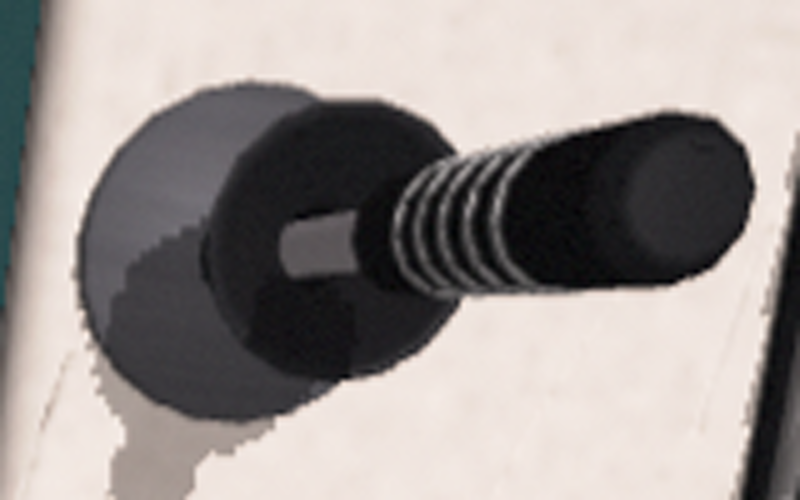

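Emit:
{"op": "jog_arm", "data": {
  "targets": [0.4, 0.55, 0.6, 0, 0, 0.4, 0.55, 0.6, 0, 0, 0.4, 0.55, 0.6, 0, 0]
}}

```text
t: 9.42
ee_pos: [0.4384, 0.3705, 0.2255]
orientation: [0.672, 0.741, 0.0, -0.0]
wrist_force: [-0.0, -0.5, -0.9]
finger_gap: 0.0564
finger_force: 0.0
```

Emit:
{"op": "jog_arm", "data": {
  "targets": [0.4, 0.55, 0.6, 0, 0, 0.4, 0.55, 0.6, 0, 0, 0.4, 0.55, 0.6, 0, 0, 0.4, 0.55, 0.6, 0, 0]
}}

```text
t: 9.75
ee_pos: [0.4803, 0.4174, 0.2254]
orientation: [0.672, 0.741, -0.001, -0.0]
wrist_force: [0.0, -0.3, -0.5]
finger_gap: 0.0566
finger_force: 0.0
```

```bash
python3 - <<'E'
from h import *
s=env.sense();print(s['ee_pos'],s['wrist_force']);C=cam('wrist',s);im=capture('wrist')[:,:,::-1].copy();cv2.imwrite('pics/w6.png',im)
print(proj(C,[[.48,.417,.195],[.48,.417,.152],[.48,.417,.076]]))
E
```

```text
[0.4802952  0.41738737 0.22536043] [ 0.02847184 -0.28047691 -0.51540315]
[[318.97188687 241.48671945]
 [319.29921575 219.55779446]
 [319.66816812 194.8403635 ]]
```

View pics/w6.png

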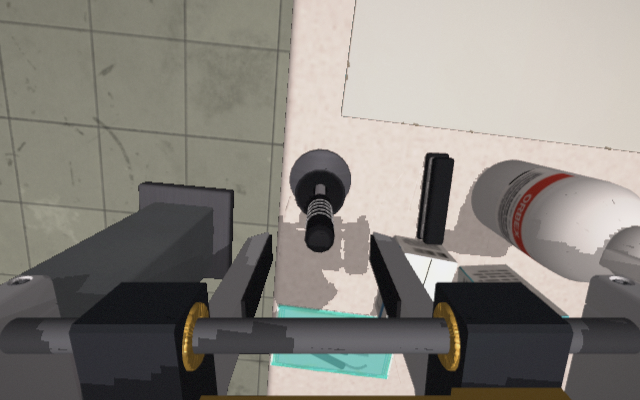

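The stylus top is at (320,235), centred between the fingers and about 3 mm further in +y than I predicted. I'll correct for that, then descend and grip.

Emit:
{"op": "jog_arm", "data": {
  "targets": [0.4, 0.03, 0, 0.4, 0, 0.4, 0.03, 0, 0.91, 0, 0.4, 0.03, 0, 0.91, 0, 0.4, 0.03, 0, 0.91, 0, 0.4, 0.03, 0, 0.91, 0]
}}

```text
t: 10.22
ee_pos: [0.4802, 0.4205, 0.156]
orientation: [0.672, 0.741, 0.001, 0.0]
wrist_force: [-0.4, 0.2, 1.0]
finger_gap: 0.0563
finger_force: 0.0
```

Emit:
{"op": "jog_arm", "data": {
  "targets": [1, 0, 0, 0, 0, 1, 0, 0, 0, 0, 1, 0, 0, 0, 0, 1, 0, 0, 0, 0, 1, 0, 0, 0, 0, 1, 0, 0, 0, 0, 1, 0, 0, 0, 0, 1, 0, 0, 0, 0]
}}

```text
t: 10.88
ee_pos: [0.4798, 0.4206, 0.1533]
orientation: [0.672, 0.741, 0.0, -0.0]
wrist_force: [0.2, 0.3, 2.0]
finger_gap: 0.0182
finger_force: 30.0
```

Emit:
{"op": "jog_arm", "data": {
  "targets": [1, 0, 0, -0.3, 0, 1, 0, 0, -0.6, 0, 1, 0, 0, -0.9, 0, 1, 0, 0, -0.9, 0]
}}

```text
t: 11.22
ee_pos: [0.4808, 0.4213, 0.2304]
orientation: [0.672, 0.741, 0.003, 0.001]
wrist_force: [-0.3, 0.6, -0.2]
finger_gap: 0.0186
finger_force: 30.0
```

Emit:
{"op": "jog_arm", "data": {
  "targets": [1, 0, 0, -0.3, 0, 1, 0, 0, -0.6, 0, 1, 0, 0, -0.6, 0, 1, 0, 0, -0.6, 0]
}}

```text
t: 11.55
ee_pos: [0.4799, 0.4207, 0.2738]
orientation: [0.672, 0.741, 0.001, 0.0]
wrist_force: [-0.2, -0.5, -2.1]
finger_gap: 0.0188
finger_force: 30.0
```

Emit:
{"op": "jog_arm", "data": {
  "targets": [1, -0.3, -0.36, 0, 0, 1, -0.56, -0.68, 0, 0, 1, -0.56, -0.68, 0, 0]
}}

```text
t: 11.8
ee_pos: [0.4265, 0.3676, 0.2708]
orientation: [0.672, 0.741, -0.003, -0.0]
wrist_force: [0.5, 0.0, 0.6]
finger_gap: 0.0185
finger_force: 30.0
```

```bash
cat > cw.py <<'E'
from h import *;import sys
cv2.imwrite('pics/s%s.png'%sys.argv[1],capture('wrist')[:,:,::-1]);print(env.sense()['ee_pos'])
E
python3 cw.py 1
```

```text
[0.4283244  0.36917867 0.27193014]
```

Emit:
{"op": "jog_arm", "data": {
  "targets": [1, -0.3, -0.36, 0, 0, 1, -0.56, -0.68, 0, 0, 1, -0.56, -0.68, 0, 0]
}}

```text
t: 12.1
ee_pos: [0.3777, 0.3185, 0.2721]
orientation: [0.672, 0.741, -0.001, -0.0]
wrist_force: [0.4, 0.6, 0.6]
finger_gap: 0.0187
finger_force: 30.0
```

```bash
python3 cw.py 2
```

```text
[0.37939673 0.31999364 0.27292049]
```

Emit:
{"op": "jog_arm", "data": {
  "targets": [1, -0.4, -0.04, 0, 0, 1, -0.85, -0.08, 0, 0, 1, -0.85, -0.08, 0, 0]
}}

```text
t: 12.4
ee_pos: [0.3814, 0.2497, 0.273]
orientation: [0.672, 0.74, -0.0, 0.0]
wrist_force: [-0.4, 0.3, -0.5]
finger_gap: 0.0188
finger_force: 30.0
```

Emit:
{"op": "jog_arm", "data": {
  "targets": [1, -0.4, -0.04, 0, 0, 1, -0.85, -0.08, 0, 0, 1, -0.85, -0.08, 0, 0]
}}

```text
t: 12.65
ee_pos: [0.3818, 0.1812, 0.2731]
orientation: [0.673, 0.74, -0.0, 0.0]
wrist_force: [-0.1, 0.1, -1.2]
finger_gap: 0.0184
finger_force: 30.0
```

```bash
python3 cw.py 3
```

```text
[0.38187237 0.18303861 0.27330595]
```

Emit:
{"op": "jog_arm", "data": {
  "targets": [1, -0.4, -0.04, 0, 0, 1, -0.85, -0.08, 0, 0, 1, -0.85, -0.08, 0, 0]
}}

```text
t: 12.95
ee_pos: [0.3819, 0.1133, 0.2732]
orientation: [0.673, 0.74, -0.0, 0.0]
wrist_force: [-0.7, 1.1, -0.4]
finger_gap: 0.0187
finger_force: 30.0
```

Emit:
{"op": "jog_arm", "data": {
  "targets": [1, -0.4, -0.04, 0, 0, 1, -0.85, -0.08, 0, 0, 1, -0.85, -0.08, 0, 0]
}}

```text
t: 13.2
ee_pos: [0.3823, 0.0447, 0.2733]
orientation: [0.673, 0.74, -0.0, 0.0]
wrist_force: [-0.3, 0.2, -0.4]
finger_gap: 0.0188
finger_force: 30.0
```

```bash
python3 cw.py 4
```

```text
[0.38230894 0.04651548 0.27329129]
```

Emit:
{"op": "jog_arm", "data": {
  "targets": [1, -0.4, -0.04, 0, 0, 1, -0.85, -0.08, 0, 0, 1, -0.85, -0.08, 0, 0]
}}

```text
t: 13.5
ee_pos: [0.3825, -0.0233, 0.2732]
orientation: [0.673, 0.74, -0.0, 0.0]
wrist_force: [-0.1, 0.3, -1.1]
finger_gap: 0.0188
finger_force: 30.0
```

Emit:
{"op": "jog_arm", "data": {
  "targets": [1, -0.4, -0.04, 0, 0, 1, -0.85, -0.08, 0, 0, 1, -0.85, -0.08, 0, 0, 1, -0.85, -0.08, 0, 0]
}}

```text
t: 13.83
ee_pos: [0.3827, -0.0891, 0.273]
orientation: [0.672, 0.74, 0.0, -0.0]
wrist_force: [0.4, -0.2, -0.0]
finger_gap: 0.0186
finger_force: 30.0
```

```bash
python3 cw.py 5; python3 - <<'E'
from h import *
I=np.array([cv2.imread(f'pics/s{i}.png').astype(float) for i in range(1,6)])
sd=I.std(0).max(-1)
s=env.sense();C=cam('wrist',s);R=Ro.from_quat(s['orientation']).as_matrix()
P=lambda p:proj(C,s['ee_pos']+R@np.array(p))[0].round(1)
print(s['ee_pos'],s['finger_gap'],P([0,0,.141]),P([0,0,.047]),P([0,0,-.043]),P([.01,0,.141]),P([0,.01,.141]))
med=np.median(I,0).mean(-1)
for v in range(120,250,5):
    r=sd[v,285:355];w=np.where(r<6)[0]+285
    print(v,(w.min(),w.max(),len(w)) if len(w) else None,med[v,300:340:5].round())
E
```

```text
[ 0.38258262 -0.08826999  0.27304692]
[ 0.38258262 -0.08826999  0.27304692] 0.01853069417500428 [319.9 196.7] [319.6 231.5] [318.9 310. ] [319.8 186.2] [330.6 196.7]
120 None [109. 138. 137. 138. 139. 141. 148. 151.]
125 (np.int64(286), np.int64(291), 2) [118. 147. 146. 146. 147. 148. 137. 146.]
130 (np.int64(305), np.int64(322), 5) [127. 143. 144. 146. 144. 146. 138. 145.]
135 (np.int64(285), np.int64(294), 9) [137. 146. 145. 141. 138. 136. 137. 144.]
140 (np.int64(286), np.int64(327), 27) [139. 145. 144. 146. 144. 145. 144. 146.]
145 (np.int64(290), np.int64(326), 22) [141. 144. 145. 144. 143. 145. 147. 146.]
150 (np.int64(290), np.int64(327), 23) [143. 146. 144. 144. 145. 144. 147. 145.]
155 (np.int64(285), np.int64(325), 20) [143. 146. 144. 145. 146. 145. 146. 146.]
160 (np.int64(304), np.int64(326), 16) [145. 143. 144. 144. 144. 145. 148. 146.]
165 (np.int64(295), np.int64(325), 15) [144. 144. 144. 146. 145. 144. 143. 143.]
170 (np.int64(295), np.int64(295), 1) [146. 144. 143. 144. 146. 145. 146. 143.]
175 (np.int64(288), np.int64(324), 22) [142. 143. 144. 144. 145. 145. 145. 14
[... 437 characters left out ...]
(325), 29) [145. 145. 144.  83. 111. 107. 142. 140.]
210 (np.int64(296), np.int64(325), 27) [144. 144. 144. 101. 111. 108. 148. 146.]
215 (np.int64(285), np.int64(326), 19) [147. 147. 143. 103. 111. 109. 146. 146.]
220 (np.int64(285), np.int64(326), 34) [146. 147. 144.  93. 112. 110. 147. 146.]
225 (np.int64(285), np.int64(326), 33) [146. 147. 147.  71.  24.  68. 148. 147.]
230 (np.int64(285), np.int64(331), 44) [146. 146.  38.  16.  18.  17.  18. 137.]
235 (np.int64(285), np.int64(350), 55) [115. 136.  13.  50. 103.  64.  14. 128.]
240 (np.int64(285), np.int64(354), 57) [112. 137. 100.  23.  58.  33.  46.  17.]
245 (np.int64(288), np.int64(354), 62) [ 64. 110. 104.  15.  17.  15.  70.  77.]
```

```bash
python3 - <<'E'
from h import *
m=np.median([cv2.imread(f'pics/s{i}.png').astype(float) for i in range(1,6)],0).mean(-1)
for v in range(190,214,2): print(v,m[v,310:331].astype(int))
E
```

```text
190 [142 142 143 142 143 143 143 144 143 144 144 144 146 143 143 145 144 143
 143 144 145]
192 [143 143 143 141 144 142 142 142 144 143 142 145 144 144 142 143 141 142
 142 143 142]
194 [143 145 144 143 142 142 142 142 142 144 144 142 142 142 143 144 142 142
 142 144 142]
196 [146 143 145 143 142 142 142 142 105 119 124 124 142 107 137 143 143 141
 142 140 143]
198 [143 145 144 144 145 144 110 113 106 107 112 112 112 112 108 137 142 143
 143 141 139]
200 [143 145 145 143 143 104  97 102 103 108 112 111 112 112 109 107 139 143
 142 142 142]
202 [142 142 142 141 142  78  93 100 104 107 112 111 111 112 111 106 137 141
 143 142 143]
204 [144 143 144 142 142  83  93 101 103 108 111 112 111 111 111 105 139 143
 142 141 143]
206 [142 143 145 145 144  84  96 101 104 107 113 113 111 112 112 107  64 138
 147 145 143]
208 [144 143 144 144 146 100  99 103 104 107 110 112 112 111 112 107  86 139
 147 145 145]
210 [144 143 142 143 144 101  99 102 105 106 111 111 111 112 112 108 100 141
 149 147 147]
212 [144 142 144 143 143 102  99 103 105 108 113 112 112 113 113 108 106 142
 148 148 147]
```

Emit:
{"op": "jog_arm", "data": {
  "targets": [1, -0.05, 0.5, 0, 0, 1, -0.1, 1, 0, 0, 1, -0.1, 1, 0, 0]
}}

```text
t: 14.13
ee_pos: [0.4667, -0.0871, 0.271]
orientation: [0.671, 0.742, -0.0, -0.002]
wrist_force: [-0.4, 0.3, -2.0]
finger_gap: 0.0189
finger_force: 30.0
```

Emit:
{"op": "jog_arm", "data": {
  "targets": [1, -0.05, 0.5, 0, 0, 1, -0.1, 1, 0, 0, 1, -0.1, 1, 0, 0, 1, -0.1, 1, 0, 0, 1, -0.1, 1, 0, 0]
}}

```text
t: 14.55
ee_pos: [0.5424, -0.0878, 0.273]
orientation: [0.671, 0.741, -0.0, -0.0]
wrist_force: [-0.2, 0.5, -1.6]
finger_gap: 0.0187
finger_force: 30.0
```

```bash
python3 - <<'E'
from h import *
s=env.sense();C=cam('wrist',s);im=capture('wrist')[:,:,::-1].copy();cv2.imwrite('pics/p1.png',im)
print(s['ee_pos'],s['wrist_force']);R=Ro.from_quat(s['orientation']).as_matrix()
print('shift',toolshift(np.array([.546,-.0882,.19])-s['ee_pos'],s))
g=im.mean(-1)
for n,w in(('LL',(.5164,.0105)),('RL',(.5263,-.0926)),('LS',(.5193,-.0234)),('RS',(.5293,-.1267))):
    print(n,proj(C,[[*w,.048]]))
m=(g<60)&(np.arange(640)[None]>180)&(np.arange(640)[None]<420)&(np.arange(400)[:,None]<230)
n,l,st,ce=cv2.connectedComponentsWithStats(cv2.morphologyEx(m.astype(np.uint8),cv2.MORPH_CLOSE,np.ones((5,9))))
print(st[1:][st[1:,4]>200])
E
```

```text
[ 0.5424324  -0.08775907  0.27296915] [-0.21016703  0.51900836 -1.62605657]
shift [-0.01028012  0.04451046  1.03708167]
LL [[305.35587788  89.24660361]]
RL [[306.06796743 182.06386288]]
LS [[305.28579581 121.19822264]]
RS [[306.05517782 210.01469317]]
[[ 211   46   13  103  439]
 [ 181   54   25   94 1801]
 [ 275   79   61   20 1026]
 [ 286  112   36   17  509]
 [ 278  174   56   17  762]
 [ 288  202   27   16  414]]
```

Emit:
{"op": "jog_arm", "data": {
  "targets": [1, -0.01, 0.045, 0.4, 0, 1, -0.01, 0.045, 0.8, 0, 1, -0.01, 0.045, 1, 0, 1, -0.01, 0.045, 1, 0, 1, -0.01, 0.045, 1, 0]
}}

```text
t: 15.02
ee_pos: [0.5458, -0.0895, 0.1944]
orientation: [0.672, 0.741, 0.0, 0.0]
wrist_force: [0.2, 0.3, -0.5]
finger_gap: 0.0188
finger_force: 30.0
```

Emit:
{"op": "jog_arm", "data": {
  "targets": [1, 0, 0, 0.02, 0, 1, 0, 0, 0.04, 0, 1, 0, 0, 0.06, 0, 1, 0, 0, 0.08, 0, 1, 0, 0, 0.08, 0]
}}

```text
t: 15.43
ee_pos: [0.5463, -0.0898, 0.187]
orientation: [0.672, 0.741, 0.0, 0.0]
wrist_force: [-0.5, -0.6, 0.6]
finger_gap: 0.0185
finger_force: 30.0
```

Emit:
{"op": "jog_arm", "data": {
  "targets": [1, 0, 0, 0.02, 0, 1, 0, 0, 0.03, 0, 1, 0, 0, 0.04, 0, 1, 0, 0, 0.04, 0]
}}

```text
t: 15.77
ee_pos: [0.5462, -0.0898, 0.1836]
orientation: [0.672, 0.741, 0.0, 0.0]
wrist_force: [1.0, -0.6, 0.9]
finger_gap: 0.0188
finger_force: 30.0
```

Emit:
{"op": "jog_arm", "data": {
  "targets": [1, 0, 0, 0.02, 0, 1, 0, 0, 0.03, 0, 1, 0, 0, 0.04, 0, 1, 0, 0, 0.04, 0]
}}

```text
t: 16.1
ee_pos: [0.5462, -0.0898, 0.1803]
orientation: [0.672, 0.741, -0.0, -0.0]
wrist_force: [1.5, -0.3, 0.5]
finger_gap: 0.0186
finger_force: 30.0
```

Emit:
{"op": "jog_arm", "data": {
  "targets": [1, 0, 0, 0.02, 0, 1, 0, 0, 0.03, 0, 1, 0, 0, 0.04, 0, 1, 0, 0, 0.04, 0]
}}

```text
t: 16.43
ee_pos: [0.5463, -0.0898, 0.1776]
orientation: [0.672, 0.741, 0.0, 0.0]
wrist_force: [0.1, 0.2, 5.5]
finger_gap: 0.0183
finger_force: 30.0
```

Emit:
{"op": "jog_arm", "data": {
  "targets": [1, 0, 0, 0.015, 0, 1, 0, 0, 0.03, 0, 1, 0, 0, 0.03, 0, 1, 0, 0, 0.03, 0]
}}

```text
t: 16.77
ee_pos: [0.5467, -0.09, 0.1769]
orientation: [0.672, 0.741, 0.001, 0.001]
wrist_force: [-4.1, 0.8, 20.6]
finger_gap: 0.0186
finger_force: 30.0
```

Emit:
{"op": "jog_arm", "data": {
  "targets": [1, 0, 0, 0.015, 0, 1, 0, 0, 0.03, 0, 1, 0, 0, 0.03, 0, 1, 0, 0, 0.03, 0]
}}

```text
t: 17.1
ee_pos: [0.5471, -0.0903, 0.1762]
orientation: [0.672, 0.741, 0.001, 0.002]
wrist_force: [-6.5, 0.7, 33.0]
finger_gap: 0.0189
finger_force: 30.1
```

The force rose sharply at TCP z of about 0.177, which puts the tip at 36 mm, so the rocker is at its stop. I'll raise the stylus and compare with the picture from before the press.

Emit:
{"op": "jog_arm", "data": {
  "targets": [1, 0, 0, -0.2, 0, 1, 0, 0, -0.6, 0, 1, 0, 0, -1, 0, 1, 0, 0, -1, 0]
}}

```text
t: 17.43
ee_pos: [0.5475, -0.0901, 0.2582]
orientation: [0.672, 0.741, 0.002, 0.003]
wrist_force: [0.4, -0.5, 0.9]
finger_gap: 0.0185
finger_force: 30.0
```

Emit:
{"op": "jog_arm", "data": {
  "targets": [1, 0.01, -0.045, -0.26, 0, 1, 0.01, -0.045, -0.26, 0, 1, 0.01, -0.045, -0.26, 0, 1, 0.01, -0.045, -0.26, 0]
}}

```text
t: 17.77
ee_pos: [0.5423, -0.0894, 0.2719]
orientation: [0.672, 0.741, -0.0, -0.001]
wrist_force: [-0.5, -1.2, -0.0]
finger_gap: 0.0188
finger_force: 30.0
```

```bash
python3 - <<'E'
from h import *
s=env.sense();print(s['ee_pos'],s['wrist_force'])
im=capture('wrist')[:,:,::-1].copy();cv2.imwrite('pics/p2.png',im);a=cv2.imread('pics/p1.png').mean(-1);b=im.mean(-1)
for n,(x,y,w,h) in dict(LL=(275,79,61,20),LS=(286,112,36,17),RL=(278,174,56,17),RS=(288,202,27,16)).items():
    p=a[y:y+h,x:x+w];q=b[y:y+h,x:x+w];print(n,abs(p-q).mean().round(1),'before',p[:, ::5].mean(0).astype(int),'after',q[:, ::5].mean(0).astype(int))
m=np.median([cv2.imread(f'pics/s{i}.png').astype(float) for i in range(1,6)],0).mean(-1)
for v in (194,196,198,200,202,204,210): print(v,b[v,310:331].astype(int))
E
```

```text
[ 0.54230338 -0.08936316  0.27187564] [-0.52909749 -1.20027382 -0.03217321]
LL 14.9 before [58 55 87 66 48 50 53 39 41 98 46 43 69] after [ 64  66  85  76  53  56  53  45  46 113  57  46  85]
LS 17.1 before [56 44 92 50 52 75 42 36] after [ 59  44 105  51  56  86  41  37]
RL 21.1 before [60 44 80 44 45 45 39 39 38 82 38 91] after [ 66  43  50  74  46  46  45  51  52  60 117  94]
RS 13.1 before [59 61 57 42 30 40] after [65 43 69 46 32 32]
194 [162 163 163 163 163 161 162 162 164 163 163 163 162 164 163 162 163 163
 163 164 163]
196 [163 163 163 133 130 129 129 127 125 113 115 116 119 135 147 161 162 163
 163 162 161]
198 [162 135 130 110 105 106  97  94  96 100 104 106 105 105 117 139 161 163
 162 162 163]
200 [107  79  72  72  73  77  88  95  96 100 104 105 105 105 103 100 127 159
 162 163 161]
202 [ 23  65  34  23  45  70  88  95  96  99 104 105 104 104 102  99 113 158
 162 163 161]
204 [ 19  89  48  23  72  79  91  95  93 101 103 105 102 104 104 100 114 157
 162 162 163]
210 [ 20  88  48  22  71  86  93  96  97 101 105 105 102 105 103 101 102 154
 161 160 159]
```

The right long rocker's ridge pattern has moved along (it has tilted), the other three keep theirs, and the stylus has not slipped. Returning by the same route.

Emit:
{"op": "jog_arm", "data": {
  "targets": [1, 0.05, -0.5, 0, 0, 1, 0.1, -1, 0, 0, 1, 0.1, -1, 0, 0]
}}

```text
t: 18.07
ee_pos: [0.457, -0.0887, 0.2713]
orientation: [0.672, 0.741, -0.001, -0.002]
wrist_force: [-0.0, 0.6, -0.3]
finger_gap: 0.0186
finger_force: 30.0
```

Emit:
{"op": "jog_arm", "data": {
  "targets": [1, 0.05, -0.5, 0, 0, 1, 0.1, -1, 0, 0, 1, 0.1, -1, 0, 0, 1, 0.1, -1, 0, 0]
}}

```text
t: 18.4
ee_pos: [0.381, -0.0891, 0.2732]
orientation: [0.672, 0.74, 0.0, 0.0]
wrist_force: [1.2, -0.6, -0.9]
finger_gap: 0.0183
finger_force: 30.0
```

Emit:
{"op": "jog_arm", "data": {
  "targets": [1, 0.4, 0.04, 0, 0, 1, 0.85, 0.08, 0, 0, 1, 0.85, 0.08, 0, 0]
}}

```text
t: 18.65
ee_pos: [0.3822, -0.0169, 0.2729]
orientation: [0.671, 0.742, 0.0, -0.001]
wrist_force: [-0.3, -1.3, -0.1]
finger_gap: 0.0187
finger_force: 30.0
```

Emit:
{"op": "jog_arm", "data": {
  "targets": [1, 0.4, 0.04, 0, 0, 1, 0.85, 0.08, 0, 0, 1, 0.85, 0.08, 0, 0]
}}

```text
t: 18.9
ee_pos: [0.3818, 0.0518, 0.2728]
orientation: [0.67, 0.742, 0.0, -0.001]
wrist_force: [0.3, -0.3, -0.1]
finger_gap: 0.0184
finger_force: 30.0
```

Emit:
{"op": "jog_arm", "data": {
  "targets": [1, 0.4, 0.04, 0, 0, 1, 0.85, 0.08, 0, 0, 1, 0.85, 0.08, 0, 0]
}}

```text
t: 19.15
ee_pos: [0.3814, 0.12, 0.2727]
orientation: [0.67, 0.742, 0.0, -0.001]
wrist_force: [0.5, -0.6, -0.1]
finger_gap: 0.0185
finger_force: 30.0
```

Emit:
{"op": "jog_arm", "data": {
  "targets": [1, 0.4, 0.04, 0, 0, 1, 0.85, 0.08, 0, 0, 1, 0.85, 0.08, 0, 0]
}}

```text
t: 19.4
ee_pos: [0.3811, 0.1882, 0.2725]
orientation: [0.671, 0.742, -0.0, -0.001]
wrist_force: [0.9, -0.7, -0.8]
finger_gap: 0.0188
finger_force: 30.0
```

Emit:
{"op": "jog_arm", "data": {
  "targets": [1, 0.4, 0.04, 0, 0, 1, 0.85, 0.08, 0, 0, 1, 0.85, 0.08, 0, 0]
}}

```text
t: 19.65
ee_pos: [0.3808, 0.2562, 0.2723]
orientation: [0.671, 0.742, -0.0, -0.001]
wrist_force: [-0.2, -0.5, -1.4]
finger_gap: 0.0185
finger_force: 30.0
```

Emit:
{"op": "jog_arm", "data": {
  "targets": [1, 0.4, 0.04, 0, 0, 1, 0.85, 0.08, 0, 0, 1, 0.85, 0.08, 0, 0, 1, 0.85, 0.08, 0, 0, 1, 0.85, 0.08, 0, 0]
}}

```text
t: 20.07
ee_pos: [0.3807, 0.3201, 0.2726]
orientation: [0.672, 0.741, -0.001, 0.0]
wrist_force: [-0.5, 0.0, -0.5]
finger_gap: 0.0184
finger_force: 30.0
```

```bash
python3 - <<'E'
from h import *
s=env.sense();print(s['ee_pos'],'shift',toolshift(np.array([.4798,.4206,.273])-s['ee_pos'],s))
E
```

```text
[0.38065246 0.32011041 0.27260835] shift [ 1.12914381  1.35603088 -0.00706645]
```

Emit:
{"op": "jog_arm", "data": {
  "targets": [1, 0.3, 0.36, 0, 0, 1, 0.56, 0.68, 0, 0, 1, 0.56, 0.68, 0, 0]
}}

```text
t: 20.32
ee_pos: [0.4329, 0.3715, 0.2715]
orientation: [0.672, 0.74, -0.001, -0.0]
wrist_force: [-1.3, -0.5, -1.9]
finger_gap: 0.0183
finger_force: 30.0
```

Emit:
{"op": "jog_arm", "data": {
  "targets": [1, 0.3, 0.36, 0, 0, 1, 0.565, 0.68, 0, 0, 1, 0.565, 0.68, 0, 0, 1, 0.565, 0.68, 0, 0, 1, 0.565, 0.68, 0, 0, 1, 0.565, 0.68, 0, 0]
}}

```text
t: 20.82
ee_pos: [0.4795, 0.4198, 0.2741]
orientation: [0.672, 0.741, 0.0, 0.0]
wrist_force: [0.7, -0.3, 0.7]
finger_gap: 0.0186
finger_force: 30.0
```

```bash
python3 - <<'E'
from h import *
s=env.sense();print(s['ee_pos'],'shift',toolshift(np.array([.4798,.4206,.1533])-s['ee_pos'],s))
E
```

```text
[0.47952288 0.41981364 0.27410527] shift [0.00883988 0.00329083 1.51007235]
```

Emit:
{"op": "jog_arm", "data": {
  "targets": [1, 0.01, 0, 0.3, 0, 1, 0.01, 0, 0.5, 0, 1, 0.01, 0, 0.7, 0, 1, 0.01, 0, 0.7, 0, 1, 0.01, 0, 0.7, 0]
}}

```text
t: 21.23
ee_pos: [0.4793, 0.4212, 0.218]
orientation: [0.672, 0.741, 0.0, 0.0]
wrist_force: [0.1, -0.2, 0.2]
finger_gap: 0.0187
finger_force: 30.0
```

Emit:
{"op": "jog_arm", "data": {
  "targets": [1, 0, 0, 0.06, 0, 1, 0, 0, 0.12, 0, 1, 0, 0, 0.18, 0, 1, 0, 0, 0.24, 0, 1, 0, 0, 0.28, 0, 1, 0, 0, 0.28, 0]
}}

```text
t: 21.73
ee_pos: [0.4794, 0.4216, 0.1939]
orientation: [0.672, 0.741, -0.001, -0.0]
wrist_force: [-0.5, 0.5, -0.4]
finger_gap: 0.0188
finger_force: 30.0
```

Tip is at about 53 mm, inside the bore with no force. Going down the rest.

Emit:
{"op": "jog_arm", "data": {
  "targets": [1, 0, 0, 0.1, 0, 1, 0, 0, 0.2, 0, 1, 0, 0, 0.3, 0, 1, 0, 0, 0.4, 0, 1, 0, 0, 0.47, 0, 1, 0, 0, 0.47, 0, 1, 0, 0, 0.47, 0]
}}

```text
t: 22.32
ee_pos: [0.4796, 0.4217, 0.1569]
orientation: [0.672, 0.741, -0.0, -0.0]
wrist_force: [-0.2, -0.7, -0.3]
finger_gap: 0.0185
finger_force: 30.0
```

```bash
python3 - <<'E'
from h import *
s=env.sense();print(s['ee_pos'],s['wrist_force'],s['finger_gap'])
E
```

```text
[0.47958758 0.42169592 0.15692183] [-0.15026738 -0.73535739 -0.27032278] 0.018455320049776836
```

Emit:
{"op": "jog_arm", "data": {
  "targets": [1, -0.01, 0, 0.03, 0, 1, -0.01, 0, 0.03, 0, 1, -0.01, 0, 0.03, 0]
}}

```text
t: 22.57
ee_pos: [0.4798, 0.4209, 0.1551]
orientation: [0.672, 0.741, 0.0, 0.0]
wrist_force: [-0.3, -0.2, -0.6]
finger_gap: 0.0187
finger_force: 30.0
```

Emit:
{"op": "jog_arm", "data": {
  "targets": [0.4, 0, 0, 0, 0, 0.4, 0, 0, 0, 0, 0.4, 0, 0, 0, 0, 0.4, 0, 0, 0, 0, 0.4, 0, 0, 0, 0, 0.4, 0, 0, 0, 0, 0.4, 0, 0, 0, 0, 0.4, 0, 0, 0, 0]
}}

```text
t: 23.23
ee_pos: [0.4797, 0.4209, 0.1549]
orientation: [0.672, 0.741, 0.0, -0.0]
wrist_force: [-0.4, -0.4, 0.3]
finger_gap: 0.0563
finger_force: 0.0
```

Emit:
{"op": "jog_arm", "data": {
  "targets": [0.4, 0, 0, -0.3, 0, 0.4, 0, 0, -0.6, 0, 0.4, 0, 0, -0.9, 0, 0.4, 0, 0, -0.9, 0, 0.4, 0, 0, -0.9, 0, 0.4, 0, 0, -0.9, 0]
}}

```text
t: 23.73
ee_pos: [0.4795, 0.4208, 0.2259]
orientation: [0.672, 0.741, -0.001, -0.0]
wrist_force: [0.4, -0.5, 0.0]
finger_gap: 0.0566
finger_force: 0.0
```

```bash
python3 - <<'E'
from h import *
s=env.sense();print(s['ee_pos'],s['wrist_force'],s['finger_gap'])
a=cv2.imread('pics/w6.png').mean(-1);im=capture('wrist')[:,:,::-1];b=im.mean(-1);cv2.imwrite('pics/w7.png',im)
for n,g in(('before',a),('after',b)):
    m=(g<45)[200:262,285:355];print(n,[(v+200,np.where(m[v])[0].min()+285,np.where(m[v])[0].max()+285) for v in range(0,62,5) if m[v].any()])
E
```

```text
[0.47947942 0.42075331 0.22592651] [ 0.42566834 -0.50229728  0.04395437] 0.05664709373230114
before [(200, np.int64(297), np.int64(343)), (205, np.int64(298), np.int64(341)), (210, np.int64(303), np.int64(337)), (215, np.int64(314), np.int64(325)), (220, np.int64(309), np.int64(330)), (225, np.int64(307), np.int64(332)), (230, np.int64(307), np.int64(333)), (235, np.int64(306), np.int64(333)), (240, np.int64(305), np.int64(333)), (245, np.int64(307), np.int64(331)), (250, np.int64(313), np.int64(325))]
after [(200, np.int64(297), np.int64(344)), (205, np.int64(298), np.int64(343)), (210, np.int64(301), np.int64(340)), (215, np.int64(304), np.int64(336)), (220, np.int64(314), np.int64(328)), (225, np.int64(310), np.int64(332)), (230, np.int64(309), np.int64(334)), (235, np.int64(308), np.int64(335)), (240, np.int64(308), np.int64(335)), (245, np.int64(308), np.int64(334)), (250, np.int64(310), np.int64(332)), (255, np.int64(317), np.int64(325))]
```

```bash
python3 tub.py
```

```text
[0.47938655 0.42070333 0.22552997] [-0.32376405  0.65323072  0.03781549]
tub [410.3637621 202.5988935] [395 188  31  30 723] [[ 0.6136115  -0.10294548  0.077     ]]
```

```bash
python3 -c "
from station import job_done;print(job_done())"
```

```text
the job is handed in; nothing more can be done
None
```

I handed the job in after about 24 s of robot time. By my measurements the tub is within about 3 mm of the round plate's centre. The right long rocker was pressed to its stop, the other three look off, and the stylus is back in its stand and released; the hand-in call gave no verdict.

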